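# Lock the shaft of a bench mixer

### The arm

A 7-joint arm with a two-finger parallel gripper is mounted at the origin on a cart in front of the work surface, level with it; the furniture and walls round the work are solid. World frame = base frame: x ahead of the robot, y to its left, z up, the work surface at z = 0. Lengths are in m, angles in rad, forces in N, time in s.
With the tool pointing down it reaches from about 0.4 to 0.875 m from the base axis. Payload 19.3 kg.
Tool frame: the origin (TCP) lies midway between the tips of the shut fingers; the grasp point (between the pads) lies 19 mm behind it; z points along the fingers, y is the line along which they close (so a half turn about z gives the same grasp; the last joint's range is limited). The gripper opens to 85 mm and grips with 20 to 120 N. Pads are 22 mm wide; open, the fingers measure 114 mm over their backs; the gripper's body (76 mm by 85 mm) begins 54 mm behind the grasp point. The pads swing forward as they close: fully open they stand 13 mm farther back than shut.
Start: joints at [-0.07, 0.521, -0.036, 1.599, 0.021, 1.021, -0.113], TCP at [0.625, -0, 0.231] pointing down, gripper open.
Joint ranges: [-2.91, 2.91], [-0.3, 2.13], [-1.5, 1.42], [0.17, 2.43], [-1.26, 4.41], [0.16, 1.93], [-2.52, 2.52]. Speed limits (rad/s): [1.89, 1.89, 2.39, 2.39, 3.01, 3.01, 3.01].

### API

Orientations are given as [roll, pitch, yaw] about the fixed x, y, z axes, in that order (R = Rz(yaw) Ry(pitch) Rx(roll)).
In Python, from workcell import * gives the robot as it stands. The module is installed in compiled form; this text tells all that it offers.
- The arm moves only by the tool play_rows, never from a script. Its argument "deltas" is a list of rows, each a list of 7 numbers: the shift along the tool's x, y, z in units of 500 mm (1.0 is 500 mm), then the turn, a rotation vector about the tool's x, y, z in units of 120 degrees (1.0 is 120 degrees), then the closure, from 0 (fully open) to 1 (shut). A call has 1 to 10 rows; each row is the pose to reach, as a shift and turn from the pose commanded when the call began, along the tool's axes at that moment; what a row does not reach only later rows make up. A row lasts 1/10 s, in which the tool goes at most 50 mm and 8.59 degrees, less where a joint would pass 70% of its speed; a pose out of reach is approached as far as the arm can. A call with a number of a shift or a turn outside -1 to 1 is refused whole. A call with a gripper value outside its range is refused whole. The fingers move at their own pace and stop on an object; "newtons" is the grip in N (left out, the last holds). Time passes only in rows, so rows that repeat a pose let the fingers close. It gives the time, the measured TCP pose, the force, the opening and the grip force at its end, in the units of the state.
- observe(): the state, without advancing time (a new reading comes with each control period).
- grab_frame(name): name is "scene" or "side" or "wrist"; returns the picture (384x512x3 uint8, red, green, blue); there is no depth.
- get_calibration(name): a dict with "fovy" (degrees; the focal length in pixels is half the picture's height over the tangent of half this angle, whatever the lens; pixels are square), "cx", "cy" (the principal point, pixels), "k1" (the pictures are not rectified: a ray, as slopes to the right and down, at radius r is drawn at 1 + k1 r^2 times it, then the intrinsics apply), "xyz" and "rotation" of the camera in the world. Camera axes: x right, y down, z forward; pixel columns grow to the right and rows downward; lengths in m; the calibration is good to about 2 mm. A picture is of the moment at which its call begins: read the wrist's pose just before it. get_calibration takes no time and is no camera call; for the wrist camera it gives the pose at the moment of the call.
- job_done(): hands the job in; it is judged then, once.
The state is a dict: "clock": time; "qpos": joint angles; "qd": joint speeds; "joint_efforts": joint torques, N m; "position": TCP position; "tool_rot": TCP orientation; "force": force on the tool from outside, world axes, zero at the start; "moment": the same for the moment, N m; "grip_width": finger opening in m; "finger_force": force on a finger pad.
Only numpy, scipy, OpenCV 4.12 (cv2) and the standard library are available. Lean on these libraries where they do the work, as an engineer would, in place of code of your own. Each camera call takes 0.05 s, during which the arm holds its last target. There are 200 camera calls.

### The job

Lock the mixer's shaft for transport: with the fingertips, turn the slotted disc by its posts until its slot lines up with the locking bar, then push the bar by its tail plate through the slot, fully home against the end stop in the socket beyond. Only push: do not lift the bar out of its channel or carry it, leave the things standing around undisturbed, and finish clear of everything.

Things in the scene. Friction and masses are not known exactly. Their poses are not given: they have to be found in the camera images.
- mixer: Fixed low grey mixer housing, 300 x 182 mm, pose varies. Origin: on the bench, under the disc's axis; z up; +x is the way the bar is pushed, y = 0 the bar's line. Housing x -197 to +103, y -64 to +118 mm; deck 28 mm high, hump at x < 53, y > 58 mm 50 mm high. Open-topped bar channel x -185 to -54 mm: floor 38 mm above the bench, rails 19 mm apart, tops 46 mm.
- lock_disc (a joint): Angle of the locking disc about its vertical axis, counterclockwise from above positive; it is the slot's direction in the mixer frame. At 0 and equally at pi the slot is in line with the bar. Starts 0.6 to 2.54, stops at -0.30 and 3.44; turns either way with light friction (about 2 N at a post), stays where left. A misaligned disc blocks the bar.
- post_a (a point): Centre of the top of one upright steel finger post on the disc: 14 mm thick, standing from the disc's top (62 mm above the bench) to 101 mm, 36 mm from the disc's axis. With joint value q it lies in the direction q + pi/2 in the mixer frame.
- post_b (a point): The same for the second, equal post on the other side of the axis, in the direction q - pi/2 in the mixer frame.
- lock_bar: Loose dark steel locking bar, 0.2 to 0.4 kg, 160 mm long, 16 wide, 28 high, lying in the channel; slides with light friction (1 to 2 N). Origin: centre of its underside, 38 mm above the bench; +x points to its rounded nose, z up. Its top is 66 mm above the bench. It starts with the nose 6 to 26 mm short of the disc's rim.
- bar_nose (a point): Tip of the bar's rounded nose, 80 mm ahead of the bar's origin, 14 mm above its underside. Fully home, it touches the end stop.
- bar_tail (a point): Centre of the outer (rear) face of the upright push plate at the bar's tail, 160 mm behind the nose, 63.5 mm above the bench; plate 36 mm wide, 12 thick, from 47 to 80 mm above the bench. Push here towards the mixer's +x. Fully home it is at x = -80 mm in the mixer frame, above the channel rails (46 mm).
- disc_top (a point): Centre of the aluminium locking disc at the height of its top, 62 mm above the bench. The disc is 96 mm wide; a straight slot 20 mm wide, 24 mm deep runs right across it through its centre. Two equal finger posts stand on it, square to the slot.
- stop_face (a point): Middle of the face of the end stop in the socket beyond the disc: 80 mm from the disc's axis on the mixer's +x, 51 mm above the bench. The aluminium socket block spans x = +54 to +90 mm, is 66 mm high, with a 21 mm gap for the bar's nose.
- tweezers: Bystander: steel tweezers, 8 x 126 x 11 mm, lying in front of the mixer. Origin: centre of its underside.
- timer: Bystander: white bench timer, 66 x 66 x 18 mm, beyond the socket end of the mixer. Origin: centre of its underside.
- petri: Bystander: petri dish, 91 mm wide, 14 mm high, to the right of the mixer. Origin: centre of its underside.
- tube_rack: Bystander: rack with microtubes, 110 x 73 x 49 mm, behind the mixer. Origin: centre of its underside.
- tape_roll: Bystander: roll of tape, 64 mm wide, 13 mm high, lying on the mixer's hump (its top 63 mm above the bench). Origin: centre of its underside.
- beaker: Bystander: clear beaker, 72 mm wide, 90 mm high, further to the right. Origin: centre of its underside.

How it is judged:
By the outcome, as a careful person would: the job done as asked, in the order asked, and still so for the second after the job is handed in, with the robot touching nothing.
It also fails if it takes over 51 s, if anything falls off the work surface, if the arm or the gripper's body presses on something with over 40 N, if the wrist force passes 120 N, or if a joint passes its speed limit or range.

## Working session

There is one attempt and no reset: what is moved stays moved. The work goes in short steps, Python scripts to look and compute and a tool call to move; the robot and the scene stay as the last step left them, time stands still between calls to the robot, and variables do not carry over. Pictures are saved under pics/ and viewed, at most 10 in all, crops included, and the job is handed in when it is done.

Besides the shell and the picture viewer there is one more tool, called after "Emit:" in YAML: its name, and indented under it one key for each argument. play_rows: Moves the arm, as the interface text tells. Its arguments: {"type":"object","properties":{"deltas":{"type":"array"},"newtons":{"type":"number"}},"required":["deltas"]}

```bash
mkdir -p pics; python3 - <<'E'
from workcell import *
import cv2,numpy as np
s=observe();print(s['clock'],s['position'],s['tool_rot'],s['grip_width'])
for n in("scene","side","wrist"):
    c=get_calibration(n);print(n,c)
    cv2.imwrite(f"pics/{n}0.png",cv2.resize(grab_frame(n)[:,:,::-1],(800,600),interpolation=cv2.INTER_CUBIC))
E
```

```text
0.0 [ 6.24667203e-01 -6.56913630e-05  2.30737632e-01] [-3.14048916e+00  1.03962894e-04  1.57075814e+00] 0.08554294310972642
scene {'fovy': 50.09390674804196, 'cx': 255.21616454796046, 'cy': 188.28014317653998, 'k1': -0.07667321296954331, 'xyz': array([-0.05989118,  0.81488406,  1.01703892]), 'rotation': array([-2.26104654, -0.00274384, -2.55113972])}
side {'fovy': 44.5182916898256, 'cx': 255.45143857339667, 'cy': 187.42831389131433, 'k1': 0.019486838536761447, 'xyz': array([0.08792721, 0.83366127, 0.90497862]), 'rotation': array([-2.23082411, -0.01707173, -2.66236259])}
wrist {'fovy': 65.37676751015258, 'cx': 259.9177869603094, 'cy': 189.56260587558427, 'k1': -0.035460502872904635, 'xyz': array([0.62402595, 0.06871383, 0.37375814]), 'rotation': array([ 2.86788810e+00, -4.65095353e-04, -4.44830770e-04])}
```

View pics/scene0.png

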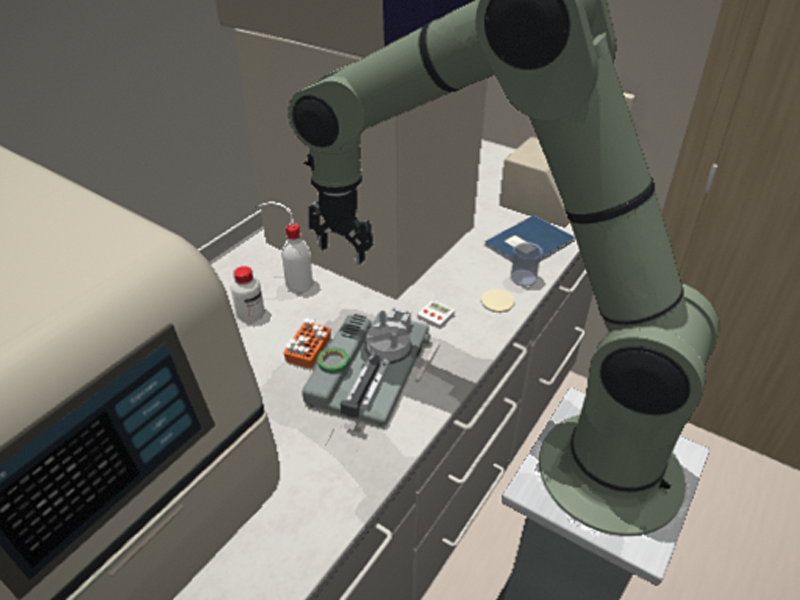

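View pics/wrist0.png

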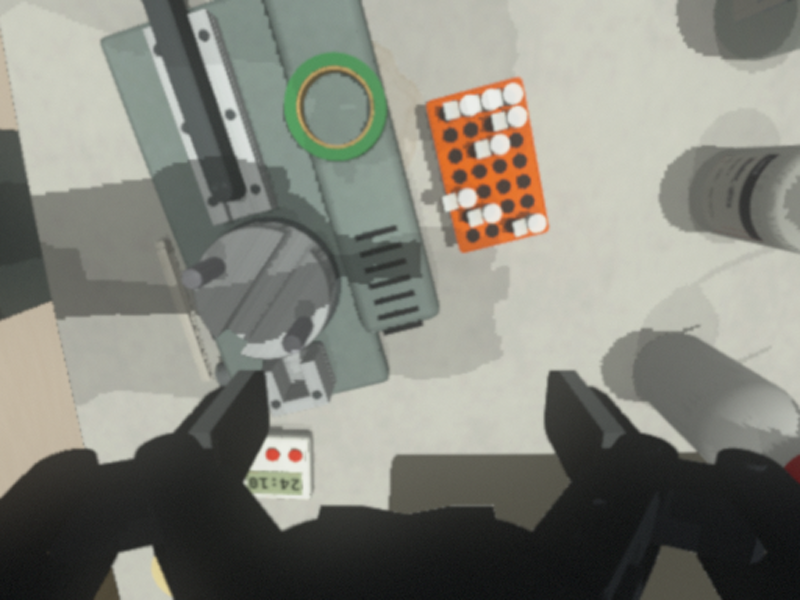

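View pics/side0.png

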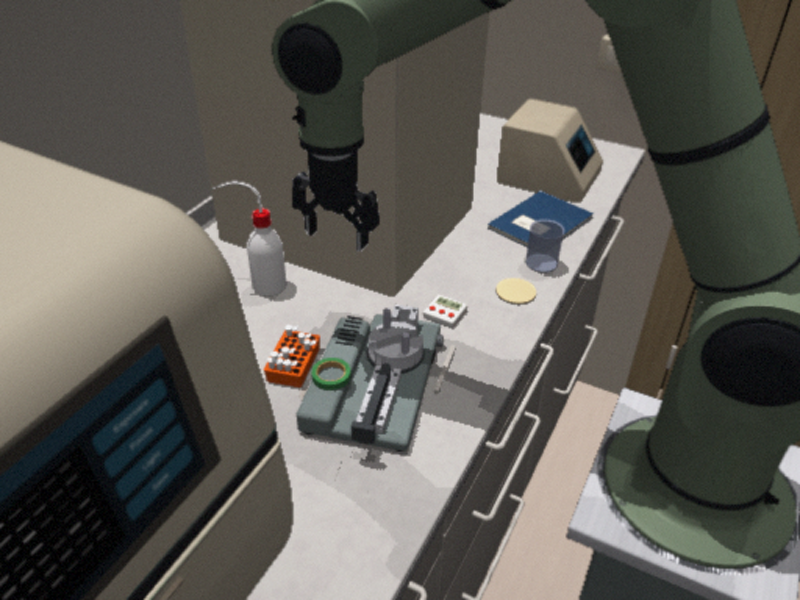

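The wrist view shows the disc centre near (265,282), post tops near (190,279) and (291,347), the bar nose at (240,195) and the socket near (297,385). The bar runs up and leaves the picture at the top. The scene and side views show the bar's tail sticking out of the near end of the channel.

```bash
cat > h.py <<'E'
from workcell import *
import numpy as np,cv2
from scipy.spatial.transform import Rotation as R
def proj_setup(c):
    f=192/np.tan(np.radians(c['fovy'])/2); return f,R.from_euler('xyz',c['rotation']).as_matrix(),np.array(c['xyz'])
def pt(c,u,v,z):
    f,M,o=proj_setup(c); d=np.array([(u-c['cx'])/f,(v-c['cy'])/f]); s=d.copy()
    for _ in range(20): s=d/(1+c['k1']*(s@s))
    r=M@np.array([*s,1]); return o+r*(z-o[2])/r[2]
def px(c,p):
    f,M,o=proj_setup(c); q=M.T@(np.asarray(p)-o); s=q[:2]/q[2]; s=s*(1+c['k1']*(s@s)); return s*f+[c['cx'],c['cy']]
E
python3 - <<'E'
from h import *
c=get_calibration("wrist")
for n,U,V,z in [("disc",265,282,.062),("p1",190,279,.101),("p2",291,347,.101),("nose",240,195,.066),("bar1",165,0,.066),("slot1",245,325,.062),("slot2",287,235,.062)]:
    print(n,pt(c,(U+.5)/1.5625-.5,(V+.5)/1.5625-.5,z).round(4))
E
```

```text
disc [ 0.5268 -0.0084  0.062 ]
p1 [0.4934 0.0032 0.101 ]
p2 [ 0.5519 -0.0407  0.101 ]
nose [0.5164 0.0507 0.066 ]
bar1 [0.4811 0.165  0.066 ]
slot1 [ 0.5099 -0.0397  0.062 ]
slot2 [0.5442 0.024  0.062 ]
```

Emit:
play_rows:
  deltas:
    - [0.06,-0.05,-0.02,0,0,0,0.55]
    - [0.12,-0.1,-0.05,0,0,0,0.55]
    - [0.18,-0.15,-0.08,0,0,0,0.55]
    - [0.24,-0.2,-0.1,0,0,0,0.55]
    - [0.24,-0.2,-0.1,0,0,0,0.55]
    - [0.24,-0.2,-0.1,0,0,0,0.55]
    - [0.24,-0.2,-0.1,0,0,0,0.55]

```text
clock: 0.85
position: [0.5253, 0.1192, 0.281]
tool_rot: [-3.141, 0.0, 1.57]
force: [0.2, -1.1, 0.5]
grip_width: 0.0383
finger_force: 0.0
```

```bash
python3 - <<'E'
from h import *
import json
s=observe();print(s['clock'],s['position'],s['tool_rot'],s['grip_width'],s['qd'].round(3) if hasattr(s['qd'],'round') else s['qd'])
c=get_calibration("wrist");f=grab_frame("wrist");np.save("w1.npy",f);json.dump({k:np.array(v).tolist() for k,v in c.items()},open("w1.json","w"))
cv2.imwrite("pics/w1.png",cv2.resize(f[:,:,::-1],(800,600),interpolation=cv2.INTER_CUBIC))
E
```

```text
0.85 [0.52525323 0.1192293  0.28097802] [-3.14123561e+00  4.62477826e-04  1.56986771e+00] 0.03827236089006204 [ 0.01   0.009  0.002 -0.001 -0.001 -0.001 -0.003]
```

View pics/w1.png

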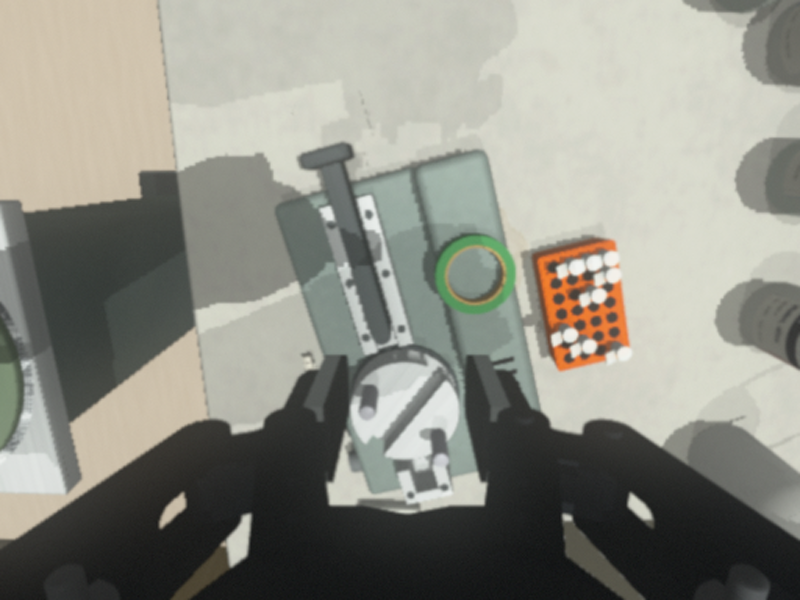

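The whole mixer is in view. The bar tail plate is at (325,156), the nose at (380,342), the disc near (405,402), the post tops near (368,408) and (440,458), and the socket at (427,487). I'll enlarge the disc and the tail.

```bash
python3 - <<'E'
import numpy as np,cv2
f=np.load("w1.npy")[:,:,::-1]
a=cv2.resize(f[212:332,210:310],(500,600),interpolation=cv2.INTER_CUBIC)   # x5
b=cv2.resize(f[85:145,180:240],(300,300),interpolation=cv2.INTER_CUBIC)    # x5
im=np.zeros((600,800,3),np.uint8);im[:,:500]=a;im[:300,500:]=b
cv2.imwrite("pics/w1c.png",im)
E
```

```text
(no output)
```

View pics/w1c.png

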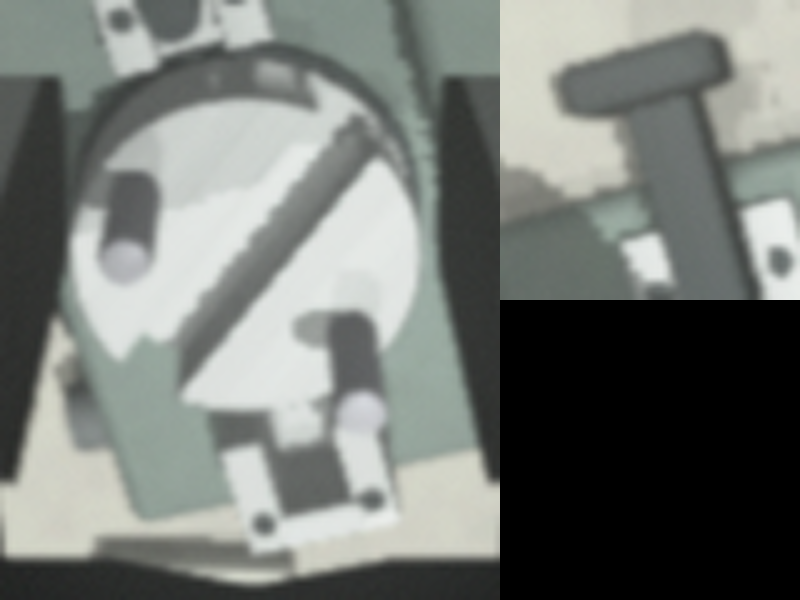

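```bash
python3 - <<'E'
from h import *
import json
c=json.load(open("w1.json"))
A=lambda x,y,z:pt(c,210+(x+.5)/5-.5,212+(y+.5)/5-.5,z)
B=lambda x,y,z:pt(c,180+(x-500+.5)/5-.5,85+(y+.5)/5-.5,z)
W=lambda U,V,z:pt(c,(U+.5)/1.5625-.5,(V+.5)/1.5625-.5,z)
p1=A(125,262,.101);p2=A(362,411,.101);m=(p1+p2)/2
d=A(245,252,.062)
print("posts",p1,p2,np.linalg.norm(p1-p2),"mid",m,"disc",d)
l=[B(556,78,.08),B(712,32,.08),B(575,117,.08),B(732,78,.08)]
for q in l:print(q)
print("widths",np.linalg.norm(l[0]-l[1]),np.linalg.norm(l[2]-l[3]))
nose=W(382,345,.066);tail=(l[0]+l[1])/2
print("nose",nose,"tail",tail,np.linalg.norm((nose-tail)[:2]))
sock=[A(222,458,.066),A(385,430,.066),A(262,553,.066),A(400,518,.066)]
print("sock",np.array(sock).round(4))
ax=m[:2]
th=np.arctan2(*(ax-tail[:2])[::-1]);print("th tail->axis",np.degrees(th), "dist",np.linalg.norm(ax-tail[:2]))
sm=(sock[2]+sock[3])[:2]/2;v=sm-tail[:2];print("tail->sock",np.degrees(np.arctan2(v[1],v[0])))
s1=A(185,378,.062);s2=A(365,130,.062);v=s2-s1;print("slot",np.degrees(np.arctan2(v[1],v[0])),"mid",(s1+s2)/2)
v=p1-p2;print("post ang",np.degrees(np.arctan2(v[1],v[0])))
E
```

```text
posts [0.49408234 0.00384403 0.101     ] [ 0.55221157 -0.03807877  0.101     ] 0.0716695809701718 mid [ 0.52314695 -0.01711737  0.101     ] disc [ 0.52291852 -0.01540495  0.062     ]
[0.44848239 0.19418    0.08      ]
[0.48337172 0.20374152 0.08      ]
[0.45223099 0.18578528 0.08      ]
[0.48747691 0.19398914 0.08      ]
widths 0.03617578886942463 0.036188091055909054
nose [0.5047778  0.04612159 0.066     ] tail [0.46592705 0.19896076 0.08      ] 0.15769968980416288
sock [[ 0.5163 -0.0778  0.066 ]
 [ 0.5617 -0.0688  0.066 ]
 [ 0.5275 -0.1098  0.066 ]
 [ 0.5667 -0.098   0.066 ]]
th tail->axis -75.1678833519681 dist 0.22352600394453118
tail->sock -74.98879767286464
slot 57.14341842317936 mid [ 0.53038908 -0.0170637   0.062     ]
post ang 144.2008570355646
```

Emit:
play_rows:
  deltas:
    - [-0.05,0.01,0.03,0,0,-0.065,0.55]
    - [-0.1,0.02,0.07,0,0,-0.13,0.55]
    - [-0.15,0.03,0.11,0,0,-0.195,0.55]
    - [-0.2,0.04,0.15,0,0,-0.26,0.55]
    - [-0.25,0.045,0.19,0,0,-0.325,0.55]
    - [-0.3,0.05,0.22,0,0,-0.39,0.55]
    - [-0.3136,0.054,0.242,0,0,-0.452,0.55]
    - [-0.3136,0.054,0.242,0,0,-0.452,0.55]
    - [-0.3136,0.054,0.242,0,0,-0.452,0.55]
    - [-0.3136,0.054,0.242,0,0,-0.452,0.55]

```text
clock: 1.9
position: [0.5523, -0.0362, 0.1608]
tool_rot: [3.141, 0.0, 2.515]
force: [1.0, -0.1, 0.0]
grip_width: 0.0382
finger_force: 0.0
```

```bash
python3 - <<'E'
from h import *
s=observe();print(s['clock'],s['position'],np.degrees(s['tool_rot']),s['grip_width'],s['qpos'])
c=get_calibration("wrist")
print("pixels post_b, axis", px(c,[.5522,-.0376,.101]),px(c,[.523,-.0165,.062]))
f=grab_frame("wrist")
cv2.imwrite("pics/w2.png",cv2.resize(f[:,:,::-1],(800,600),interpolation=cv2.INTER_CUBIC))
E
```

```text
1.9 [ 0.55227532 -0.03622179  0.16082063] [1.79969533e+02 2.14062093e-02 1.44084759e+02] 0.03820145907748739 [ 0.12695097  0.50346297 -0.22960807  1.84978751  0.15273978  0.80472022
  0.76271473]
pixels post_b, axis [258.42485242 206.83126558] [258.45629781 148.89266533]
```

View pics/w2.png

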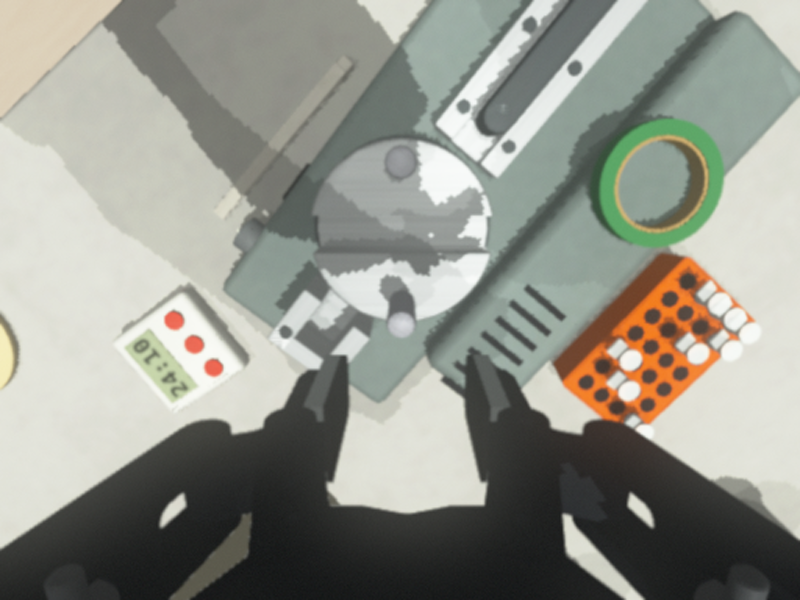

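Post_b's top is at (400,323) and post_a's at (401,162), both within about 2 px of the prediction. I'll refine the axis from this closer view.

```bash
python3 - <<'E'
from h import *
c=get_calibration("wrist")
W=lambda U,V,z:pt(c,(U+.5)/1.5625-.5,(V+.5)/1.5625-.5,z)
a=W(401,162,.101);b=W(400,324,.101);n=W(488,128,.066)
v=a-b;print(a,b,(a+b)/2,np.linalg.norm(v),np.degrees(np.arctan2(v[1],v[0])),"disc",W(402,229,.062),"nose",n)
# channel rails line: inner edges at rail end
l=W(470,142,.046);r=W(497,178,.046);print(l,r)
E
```

```text
[0.49380884 0.00329723 0.101     ] [ 0.55137811 -0.039184    0.101     ] [ 0.52259348 -0.01794339  0.101     ] 0.07154631500799857 143.57581845215722 disc [ 0.5207435  -0.01613314  0.062     ] nose [0.50517412 0.04651571 0.066     ]
[0.5062821  0.03849155 0.046     ] [0.53009541 0.03996294 0.046     ]
```

Emit:
play_rows:
  deltas:
    - [0,-0.001,0.06,0,0,0,0.55]
    - [0,-0.001,0.12,0,0,0,0.55]
    - [0,-0.001,0.178,0,0,0,0.55]
    - [0,-0.001,0.178,0,0,0,0.55]
    - [0,-0.001,0.178,0,0,0,0.7]
    - [0,-0.001,0.178,0,0,0,1]
    - [0,-0.001,0.178,0,0,0,1]
    - [0,-0.001,0.178,0,0,0,1]
    - [0,-0.001,0.178,0,0,0,1]
  newtons: 20

```text
clock: 2.85
position: [0.5526, -0.0372, 0.0729]
tool_rot: [3.14, 0.002, 2.517]
force: [-2.0, 0.4, 9.4]
grip_width: 0.0131
finger_force: 22.0
```

```bash
python3 - <<'E'
from h import *
s=observe();print(s['clock'],s['position'],np.degrees(s['tool_rot']),s['grip_width'],s['finger_force'],s['force'])
p=s['position'];ax=np.array([.5227,-.0172]);th=-75.1
Rm=R.from_euler('xyz',s['tool_rot']).as_matrix()
ph0=np.degrees(np.arctan2(*(p[:2]-ax)[::-1]));r0=np.linalg.norm(p[:2]-ax);print(ph0,r0)
for k in range(1,10):
    t=k/9;ph=ph0+t*(th+90-ph0);r=r0+t*(.036-r0)
    d=np.array([*(ax+r*np.array([np.cos(np.radians(ph)),np.sin(np.radians(ph))])-p[:2]),0])
    yaw=np.degrees(s['tool_rot'][2]);print((Rm.T@d/.5).round(4), -((yaw+t*(194.9-yaw%360)-yaw)/120).round(4))
E
```

```text
2.85 [ 0.55260243 -0.03715545  0.07293979] [1.79919787e+02 1.13812396e-01 1.44221484e+02] 0.01310850349295642 22.039985954761505 [-1.96807353  0.37181758  9.40701807]
-33.717239251796464 0.035949623467047075
[0.0006 0.0068 0.    ] -0.0469
[0.0017 0.0134 0.    ] -0.0938
[0.0035 0.02   0.    ] -0.1408
[0.006  0.0263 0.    ] -0.1877
[0.009  0.0324 0.    ] -0.2346
[0.0125 0.0381 0.    ] -0.2815
[0.0166 0.0436 0.    ] -0.3285
[0.0212 0.0486 0.    ] -0.3754
[0.0262 0.0531 0.    ] -0.4223
```

Emit:
play_rows:
  deltas:
    - [0.0006,0.0068,0,0,0,-0.047,1]
    - [0.0017,0.0134,0,0,0,-0.094,1]
    - [0.0035,0.02,0,0,0,-0.141,1]
    - [0.006,0.0263,0,0,0,-0.188,1]
    - [0.009,0.0324,0,0,0,-0.235,1]
    - [0.0125,0.0381,0,0,0,-0.282,1]
    - [0.0166,0.0436,0,0,0,-0.329,1]
    - [0.0212,0.0486,0,0,0,-0.375,1]
    - [0.0262,0.0531,0,0,0,-0.422,1]
    - [0.0262,0.0531,0,0,0,-0.422,1]

```text
clock: 3.85
position: [0.5565, -0.008, 0.0729]
tool_rot: [-3.141, 0.0, -2.878]
force: [-8.9, 0.0, 17.1]
grip_width: 0.0132
finger_force: 22.7
```

Emit:
play_rows:
  deltas:
    - [0,0,0,0,0,0,1]
    - [0,0,0,0,0,0,1]

```text
clock: 4.05
position: [0.5566, -0.0081, 0.0729]
tool_rot: [-3.141, 0.001, -2.882]
force: [-7.7, 0.5, 15.8]
grip_width: 0.0131
finger_force: 22.7
```

```bash
python3 - <<'E'
from h import *
s=observe();print(s['clock'],s['position'],np.degrees(s['tool_rot']),s['grip_width'],s['finger_force'],s['force'])
d=s['position'][:2]-[.5227,-.0172];print(np.degrees(np.arctan2(d[1],d[0])),np.linalg.norm(d))
E
```

```text
4.05 [ 0.55659572 -0.00813545  0.07289279] [-1.79950416e+02  3.05269654e-02 -1.65151700e+02] 0.013066527032180357 22.686645090579987 [-7.67510819  0.49258157 15.80104874]
14.971950731445627 0.03508683740282376
```

Emit:
play_rows:
  deltas:
    - [0,0,0,0,0,0,0.55]
    - [0,0,0,0,0,0,0.55]
    - [0,0,0,0,0,0,0.55]
    - [0,0,-0.08,0,0,0,0.55]
    - [0,0,-0.16,0,0,0,0.55]
    - [0,0,-0.24,0,0,0,0.55]
    - [0,0,-0.24,0,0,0,1]
    - [0,0,-0.24,0,0,0,1]
    - [0,0,-0.24,0,0,0,1]

```text
clock: 4.95
position: [0.5562, -0.0082, 0.1906]
tool_rot: [3.141, -0.001, -2.882]
force: [-0.2, -0.2, -0.8]
grip_width: -0.0
finger_force: 0.0
```

```bash
python3 - <<'E'
from h import *
import json
s=observe();print(s['clock'],s['position'],np.degrees(s['tool_rot']),s['grip_width'],s['force'])
c=get_calibration("wrist");f=grab_frame("wrist");np.save("w3.npy",f);json.dump({k:np.array(v).tolist() for k,v in c.items()},open("w3.json","w"))
cv2.imwrite("pics/w3.png",cv2.resize(f[:,:,::-1],(800,600),interpolation=cv2.INTER_CUBIC))
E
```

```text
4.95 [ 0.5561776  -0.00818049  0.19061253] [ 1.79992427e+02 -6.01606225e-02 -1.65127914e+02] -8.88572163018003e-06 [-0.19224443 -0.16542921 -0.78457126]
```

View pics/w3.png

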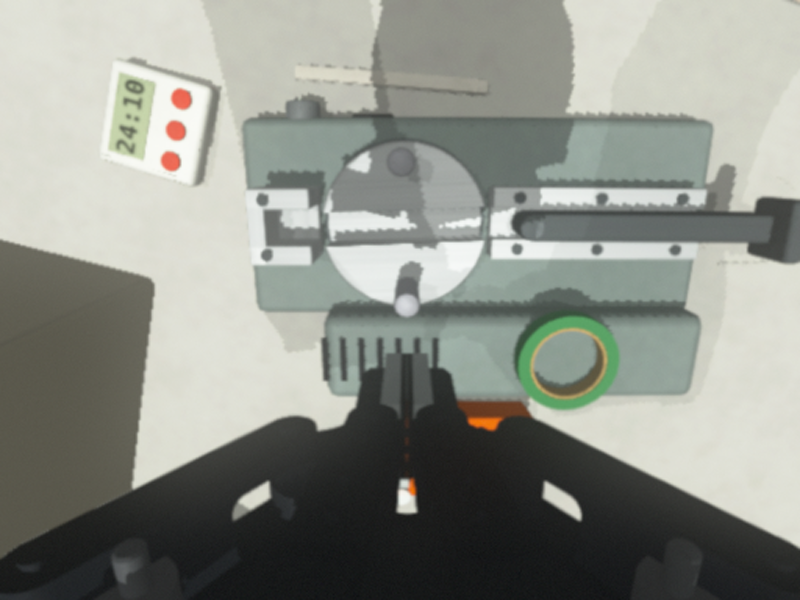

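Post_a's top is at (401,162), post_b's at (406,305), the nose at (515,224) and the tail plate starts at x=755. The slot looks nearly in line with the bar, so I'll quantify it.

```bash
python3 - <<'E'
from h import *
import json
c=json.load(open("w3.json"))
W=lambda U,V,z:pt(c,(U+.5)/1.5625-.5,(V+.5)/1.5625-.5,z)[:2]
ang=lambda v:np.degrees(np.arctan2(v[1],v[0]))
a=W(401,162,.101);b=W(406,305,.101);print("axis",(a+b)/2,np.linalg.norm(a-b),"slot(world)",ang(b-a)-90)
for n,p,q,z in [("bar top edge",(760,212),(530,212),.066),("bar low edge",(760,241),(540,236.5),.066),("rail outer up",(703,190),(500,188),.046),("rail outer low",(700,261),(500,263),.046),("slot low edge",(480,239),(332,243),.062),("block",(305,190),(250,190),.066),("block low",(310,264),(255,264),.066)]:
    P,Q=W(*p,z),W(*q,z);print(n,P.round(4),Q.round(4),ang(Q-P).round(2))
    th=np.radians(-75.1);m=(P+Q)/2-(a+b)/2;print("   y_mixer",(-m[0]*np.sin(th)+m[1]*np.cos(th)).round(4))
f=np.load("w3.npy")[:,:,::-1];cv2.imwrite("pics/w3c.png",cv2.resize(f[80:205,155:350],(780,500),interpolation=cv2.INTER_CUBIC))
E
```

```text
axis [ 0.52275561 -0.01810384] 0.07163524117023708 slot(world) -73.24772775055368
bar top edge [0.4606 0.1784] [0.4959 0.0488] -74.76
   y_mixer -0.0091
bar low edge [0.4761 0.186 ] [0.5077 0.0589] -76.03
   y_mixer 0.0063
rail outer up [0.4559 0.1529] [0.4875 0.0323] -75.3
   y_mixer -0.0209
rail outer low [0.4971 0.1694] [0.5314 0.0464] -74.45
   y_mixer 0.0242
slot low edge [0.5184 0.0267] [ 0.5429 -0.0564] -73.59
   y_mixer 0.0085
block [ 0.5167 -0.0771] [ 0.5245 -0.1071] -75.41
   y_mixer -0.0211
block low [ 0.5574 -0.0657] [ 0.5657 -0.097 ] -75.23
   y_mixer 0.0212
```

View pics/w3c.png

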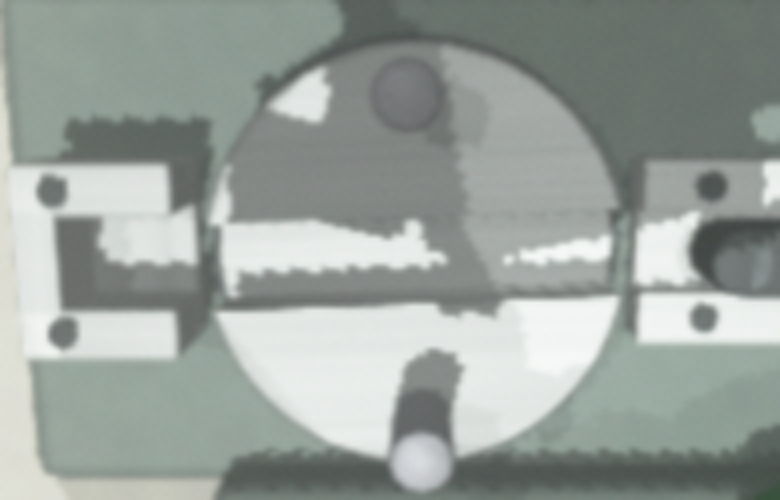

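Slot and bar differ by about 1.6°, inside the ±2.4° clearance, and the rounded nose helps too. Next I go behind the tail.

Emit:
play_rows:
  deltas:
    - [0.01,0.08,0,0,0,0,1]
    - [0.02,0.16,0,0,0,0,1]
    - [0.03,0.24,0,0,0,0,1]
    - [0.04,0.32,0,0,0,0,1]
    - [0.05,0.4,0,0,0,0,1]
    - [0.06,0.48,0,0,0,0,1]
    - [0.0696,0.539,0,0,0,0,1]
    - [0.0696,0.539,0,0,0,0,1]
    - [0.0696,0.539,0.06,0,0,0,1]
    - [0.0696,0.539,0.12,0,0,0,1]

```text
clock: 6.0
position: [0.454, 0.2431, 0.1302]
tool_rot: [-3.141, 0.0, -2.882]
force: [-0.0, -0.4, -0.3]
grip_width: -0.0003
finger_force: 0.0
```

Emit:
play_rows:
  deltas:
    - [0,0,0.05,0,0,0,1]
    - [0,0,0.1,0,0,0,1]
    - [0,0,0.145,0,0,0,1]
    - [0,0,0.145,0,0,0,1]
    - [0,0,0.145,0,0,0,1]

```text
clock: 6.5
position: [0.4535, 0.2432, 0.0587]
tool_rot: [-3.141, -0.001, -2.882]
force: [0.2, 0.3, -0.3]
grip_width: -0.0001
finger_force: 0.0
```

```bash
cat > st.py <<'E'
from h import *
s=observe();a=np.array([.5227,-.0176]);e=np.array([.2571,-.9664]);d=s['position'][:2]-a
print("t",s['clock'],"mixer x,y",d@e,d@[-e[1],e[0]],"z",s['position'][2],"yaw",np.degrees(s['tool_rot'][2]),"F along,lat,z",s['force'][:2]@e,s['force'][:2]@[-e[1],e[0]],s['force'][2])
E
python3 st.py
```

```text
t 6.5 mixer x,y -0.2697719728153087 0.00020986238734595718 z 0.05870559653694687 yaw -165.1250915923316 F along,lat,z -0.25681943680946323 0.31815655342046867 -0.2508909798574326
```

Emit:
play_rows:
  deltas:
    - [0,-0.012,0,0,0,0,1]
    - [0,-0.024,0,0,0,0,1]
    - [0,-0.036,0,0,0,0,1]
    - [0,-0.046,0,0,0,0,1]
    - [0,-0.056,0,0,0,0,1]
    - [0,-0.066,0,0,0,0,1]
    - [0,-0.076,0,0,0,0,1]
    - [0,-0.084,0,0,0,0,1]
    - [0,-0.092,0,0,0,0,1]
    - [0,-0.1,0,0,0,0,1]

```text
clock: 7.5
position: [0.4667, 0.1951, 0.0588]
tool_rot: [3.141, 0.0, -2.882]
force: [-0.5, 2.0, 1.0]
grip_width: -0.0001
finger_force: 1.1
```

```bash
python3 st.py
```

```text
t 7.5 mixer x,y -0.21990701008230185 0.0005623832750311133 z 0.05884107678742462 yaw -165.1126049080718 F along,lat,z -2.0451877696800347 0.044938156506817616 1.015035669335365
```

Emit:
play_rows:
  deltas:
    - [0,-0.008,0,0,0,0,1]
    - [0,-0.016,0,0,0,0,1]
    - [0,-0.024,0,0,0,0,1]
    - [0,-0.032,0,0,0,0,1]
    - [0,-0.04,0,0,0,0,1]

```text
clock: 8.0
position: [0.4718, 0.1755, 0.0588]
tool_rot: [-3.142, -0.0, -2.882]
force: [-0.7, 2.4, 1.7]
grip_width: -0.0001
finger_force: 1.1
```

Emit:
play_rows:
  deltas:
    - [0,-0.008,0,0,0,0,1]
    - [0,-0.016,0,0,0,0,1]
    - [0,-0.024,0,0,0,0,1]
    - [0,-0.032,0,0,0,0,1]
    - [0,-0.04,0,0,0,0,1]

```text
clock: 8.5
position: [0.4769, 0.1562, 0.0588]
tool_rot: [-3.142, -0.0, -2.882]
force: [-1.1, 1.7, 2.2]
grip_width: -0.0001
finger_force: 1.1
```

Emit:
play_rows:
  deltas:
    - [0,-0.01,0,0,0,0,1]
    - [0,-0.02,0,0,0,0,1]
    - [0,-0.03,0,0,0,0,1]
    - [0,-0.04,0,0,0,0,1]
    - [0,-0.05,0,0,0,0,1]
    - [0,-0.06,0,0,0,0,1]
    - [0,-0.07,0,0,0,0,1]
    - [0,-0.08,0,0,0,0,1]
    - [0,-0.09,0,0,0,0,1]
    - [0,-0.1,0,0,0,0,1]

```text
clock: 9.5
position: [0.4897, 0.1077, 0.0587]
tool_rot: [-3.142, -0.0, -2.882]
force: [-0.5, 2.1, 0.2]
grip_width: -0.0002
finger_force: 0.8
```

Emit:
play_rows:
  deltas:
    - [0,-0.008,0,0,0,0,1]
    - [0,-0.016,0,0,0,0,1]
    - [0,-0.024,0,0,0,0,1]
    - [0,-0.032,0,0,0,0,1]
    - [0,-0.04,0,0,0,0,1]

```text
clock: 10.0
position: [0.4949, 0.0885, 0.0588]
tool_rot: [-3.142, -0.0, -2.882]
force: [-0.2, 1.6, -0.1]
grip_width: -0.0002
finger_force: 0.5
```

```bash
python3 st.py
```

```text
t 10.0 mixer x,y -0.10972340394627605 0.0003948618422846164 z 0.05875113815667796 yaw -165.12172681972558 F along,lat,z -1.5982265489896659 0.18345912222424 -0.08833103687101451
```

Moving 2 mm per row until the force rises.

Emit:
play_rows:
  deltas:
    - [0,-0.004,0,0,0,0,1]
    - [0,-0.008,0,0,0,0,1]
    - [0,-0.012,0,0,0,0,1]
    - [0,-0.016,0,0,0,0,1]
    - [0,-0.02,0,0,0,0,1]

```text
clock: 10.5
position: [0.4974, 0.0791, 0.0588]
tool_rot: [3.142, -0.0, -2.882]
force: [-0.6, 1.7, -0.7]
grip_width: 0.0002
finger_force: 0.5
```

Emit:
play_rows:
  deltas:
    - [0,-0.003,0,0,0,0,1]
    - [0,-0.006,0,0,0,0,1]
    - [0,-0.009,0,0,0,0,1]
    - [0,-0.012,0,0,0,0,1]

```text
clock: 10.9
position: [0.499, 0.0733, 0.0588]
tool_rot: [3.142, 0.0, -2.882]
force: [-0.3, 1.2, -0.1]
grip_width: 0.0001
finger_force: 0.5
```

```bash
python3 st.py
```

```text
t 10.9 mixer x,y -0.09397024984506981 0.0004530811714522342 z 0.05881083831539267 yaw -165.11812801751375 F along,lat,z -1.1978377602421064 0.028693170655672385 -0.1015159925811514
```

Emit:
play_rows:
  deltas:
    - [0,-0.002,0,0,0,0,1]
    - [0,-0.004,0,0,0,0,1]
    - [0,-0.006,0,0,0,0,1]

```text
clock: 11.2
position: [0.4996, 0.0718, 0.0589]
tool_rot: [3.14, 0.001, -2.881]
force: [-3.7, 12.9, 0.7]
grip_width: -0.0001
finger_force: 6.5
```

Emit:
play_rows:
  deltas:
    - [0,-0.002,0,0,0,0,1]
    - [0,-0.004,0,0,0,0,1]

```text
clock: 11.4
position: [0.4998, 0.0716, 0.0589]
tool_rot: [3.138, 0.001, -2.879]
force: [-7.2, 22.1, 2.2]
grip_width: -0.0003
finger_force: 11.8
```

Emit:
play_rows:
  deltas:
    - [0,-0.002,0,0,0,0,1]
    - [0,-0.004,0,0,0,0,1]

```text
clock: 11.6
position: [0.5001, 0.0714, 0.059]
tool_rot: [3.136, 0.002, -2.878]
force: [-10.6, 33.4, 2.5]
grip_width: -0.0001
finger_force: 17.1
```

```bash
python3 st.py
```

```text
t 11.6 mixer x,y -0.09184865383648784 0.001084229127126212 z 0.05902978079610009 yaw -164.9007721759328 F along,lat,z -35.0194804338682 -1.7015783601168863 2.4643875723053883
```

A hard stop at tail x ≈ -80, as expected. I'm backing straight off, then rising to check.

Emit:
play_rows:
  deltas:
    - [0,0.02,0,0,0,0,1]
    - [0,0.06,0,0,0,0,1]
    - [0,0.1,0,0,0,0,1]
    - [0,0.1,-0.08,0,0,0,1]
    - [0,0.1,-0.16,0,0,0,1]
    - [0,0.1,-0.26,0,0,0,1]
    - [0,0.06,-0.34,0,0,0,1]
    - [0,0.0,-0.36,0,0,0,1]
    - [0,-0.04,-0.36,0,0,0,1]
    - [0,-0.04,-0.36,0,0,0,1]

```text
clock: 12.6
position: [0.5065, 0.0442, 0.2391]
tool_rot: [-3.14, 0.0, -2.886]
force: [-0.1, 0.2, -0.1]
grip_width: 0.0001
finger_force: 0.0
```

```bash
python3 st.py; python3 - <<'E'
from h import *
f=grab_frame("wrist")
cv2.imwrite("pics/w4.png",cv2.resize(f[:,:,::-1],(800,600),interpolation=cv2.INTER_CUBIC))
c=get_calibration("wrist");a=np.array([.5227,-.0176]);e=np.array([.2571,-.9664])
for x,z in[(.08,.066),(-.08,.08)]: print(x,(px(c,[*(a+x*e),z])+.5)*1.5625-.5)
E
```

```text
t 12.6 mixer x,y -0.0639417175875821 0.0001966408130932964 z 0.23907049229083704 yaw -165.35846236111684 F along,lat,z -0.24599029515064985 -0.07410341445722934 -0.1266963102704984
0.08 [196.60523524 269.1954529 ]
-0.08 [427.56061075 272.82774759]
```

View pics/w4.png

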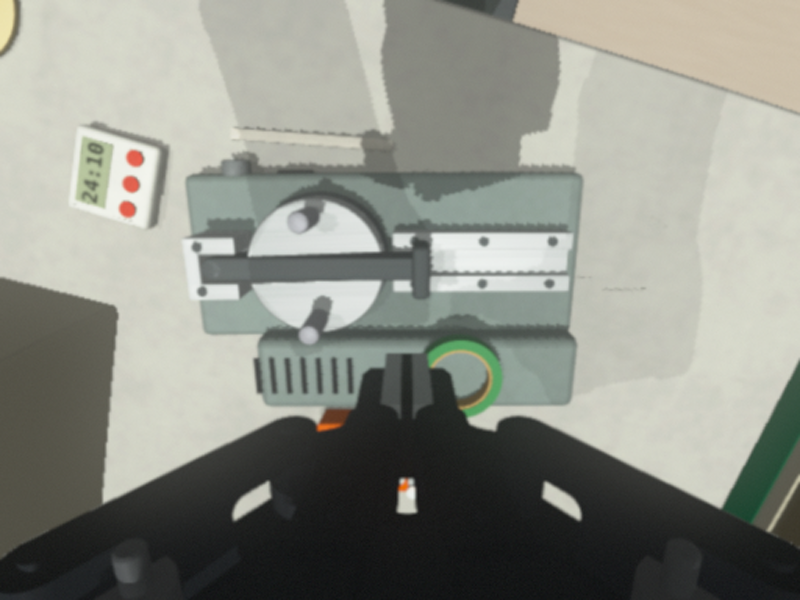

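The bar runs through the disc, with its nose at (200,268) against the stop and its tail plate's rear at (430,270), within about 4 px of the predicted home position. The tape, timer, tweezers and rack haven't moved, and the arm is clear.

```bash
python3 -c "
from workcell import *
print(job_done())"
```

```text
the job is handed in; nothing more can be done
None
```

The job is handed in: I turned the disc until its slot lined up and pushed the bar fully home against the end stop, finishing with the arm clear and the bystanders I could see in the last picture unmoved.

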